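# Sweep broken brake pads from the vise into the catch pan

### The arm

A 6-joint arm with a two-finger parallel gripper is mounted at the origin on the work surface. World frame = base frame: x ahead of the robot, y to its left, z up, the work surface at z = 0. Lengths are in m, angles in rad, forces in N, time in s.
With the tool pointing down it reaches from about 0.35 to 1 m from the base axis. Payload 7.1 kg.
Tool frame: the origin (TCP) lies between the finger pads; the fingertips stand 22 mm ahead of it and the grasp point (between the pads) lies 3 mm ahead of it; z points along the fingers, y is the line along which they close (so a half turn about z gives the same grasp; the last joint's range is limited). The gripper opens to 85 mm and grips with 20 to 120 N. Pads are 22 mm wide; open, the fingers measure 114 mm over their backs; the gripper's body (76 mm by 85 mm) begins 54 mm behind the grasp point. The pads swing forward as they close: fully open they stand 13 mm farther back than shut.
Start: joints at [1.147, 0.423, 1.63, -0, 1.089, -0.019], TCP at [0.246, 0.574, 0.253] pointing down, gripper open.
Joint ranges: [-3, 3], [-0.9, 2.11], [0.09, 2.58], [-1.31, 4.45], [0.11, 2.69], [-2.54, 2.54]. Speed limits (rad/s): [2.39, 2.39, 3.01, 3.14, 3.14, 3.14].

### API

Orientations are given as a rotation vector (axis times angle).
In Python, from rig import manip gives the robot as it stands. The module is installed in compiled form; this text tells all that it offers. Calls block until the motion is done:
- manip.move_to(position, orientation): joint-space move of the TCP to a pose.
- manip.servo_line(position, orientation=None, rate=0.15): straight line of the TCP; orientation=None keeps the orientation; rate is the mean speed in m/s.
- manip.set_joints(angles): joint-space move.
- manip.command_gripper(opening, f_grip=None): finger opening in m; f_grip is the grip in N (None keeps the last); returns when the fingers have stopped.
- manip.hold(seconds).
- manip.solve_ik(position, orientation): joint angles nearest the present ones, or None.
- manip.camera(name): name is "scene" or "top" or "wrist"; returns a dict with "image" (400x640x3 uint8, red, green, blue), "fx", "fy", "cx", "cy" (pixels), "cam_to_world" (4x4, takes a point from camera to world coordinates); the wrist camera has in their place "mount" (4x4, takes a point from camera to tool coordinates, whose origin is the TCP and whose axes are the flange's). Camera axes: x right, y down, z forward; pixel columns grow to the right and rows downward; lengths in m; the calibration is good to about 2 mm. A picture is of the moment at which its call begins: read the wrist's pose just before it. There is no depth.
A pose or a line that the arm cannot do raises manip.IKError and nothing moves.
- manip.sign_off(): hands the job in; it is judged then, once.
Readings, each from a call of its own:
- manip.get_time(): time.
- manip.get_joint_positions(): joint angles.
- manip.get_joint_vel(): joint speeds.
- manip.get_tau(): joint torques, N m.
- manip.get_position(): TCP position.
- manip.get_ee_rot(): TCP orientation.
- manip.get_contact_force(): force on the tool from outside, world axes, zero at the start.
- manip.get_torque(): the same for the moment, N m.
- manip.get_width(): finger opening in m.
- manip.get_grip_force(): force on a finger pad.
Only numpy, scipy, OpenCV 4.12 (cv2) and the standard library are available. Lean on these libraries where they do the work, as an engineer would, in place of code of your own. Each camera call takes 0.05 s, during which the arm holds its last target. There are 200 camera calls.

### The job

Take the scrubbing brush by its handle and, touching the pads with the brush only, sweep all three broken brake pads out from between the vise jaws and off the open end into the catch pan, so that each lies wholly in the pan. Then stand the brush back on its bristles on the steel sheet, clear of the vise and the pan. Leave the parts bowl, jar, tire gauge and socket clip where they are.

Things in the scene. Friction and masses are not known exactly. Their poses are not given: they have to be found in the camera images.
- brush: Wooden brush standing on its bristles, 126 (x) x 44 (y) x 94 high, 0.22 kg, same both ways round. Origin: centre of the underside. Stiff bristles, as one rigid block 122 x 38, up to 30 mm; block to 42 mm; above it a bridge handle: bar along x, 20 wide (y) x 20 high, centred 84 mm up, on posts at x = +-50 mm (16 thick). Grip the bar mid-way from above, closing along y; free space below it.
- vise: Grey drill-press vise, fixed. Origin: centre of underside; x along the screw, whose T-handle ends at x = 203 mm. Bed 250 (x) x 180 (y), flat top 30 mm above the sheet. Two jaws along y (170 long), inner faces at x = +-78 mm, tops 62 mm above the sheet; the channel between them runs along y, open at both ends (bed ends at y = +-90 mm): pan at one end, parts bowl at the other.
- pan: Shallow aluminium catch pan, fixed, against one open end of the vise (either end): 200 (x) x 170 (y) x 24 high, walls and floor 4 mm. Origin: centre of its underside; axes parallel to the vise's. Its centre is 177 mm from the vise's along the vise's +y or -y; its rim is 6 mm below the bed's top.
- pad_a: Broken half of a worn brake pad, 60 (x) x 30 (y) x 18 high, about 0.14 kg, dark steel plate below, near-black friction block on top, lying loose on the vise bed between the jaws, long side roughly along the channel. Origin: centre of the underside. One of three alike.
- pad_b: Broken half of a worn brake pad, 60 (x) x 30 (y) x 18 high, about 0.14 kg, dark steel plate below, near-black friction block on top, lying loose on the vise bed between the jaws, long side roughly along the channel. Origin: centre of the underside. One of three alike.
- pad_c: Broken half of a worn brake pad, 60 (x) x 30 (y) x 18 high, about 0.14 kg, dark steel plate below, near-black friction block on top, lying loose on the vise bed between the jaws, long side roughly along the channel. Origin: centre of the underside. One of three alike.
- bowl: Black magnetic parts bowl, 110 across the rim, 30 high, with five flanged steel lug nuts clinging in it, 0.7 kg, loose on the sheet 177 mm from the vise's centre at the open end away from the pan. Origin: centre of the underside. Bystander.
- jar: Closed glass jar with a snap lid, 76 across (92 over the wire clips), 96 high, loose, at the other side of the sheet from the brush. Origin: centre of the underside. Bystander.
- gauge: Red tire pressure gauge lying flat: dial 64 across, 25 high, with a grip and brass chuck reaching 107 mm along its -y. Origin: under the dial's centre. Beyond the vise. Bystander.
- clip: Orange plastic socket clip 140 (y) x 30 (x) carrying two upright steel sockets, 53 high. Origin: centre of the underside. Beyond the vise. Bystander.
Mind the look-alikes: they are no part of the job. Leave any purple or red look-alike of the pad_b alone.

How it is judged:
On the way, in this order (a step that is already met when the one before it is completed fails the run):
1. the brush is held in the fingers, lifted clear of the sheet (height (world z) of brush above 0.025 m and contact force between the fingers and brush above 1 N), for 0.2 s.
2. all three brake pads lie in the pan, off the vise, with the brush still held (x of pad_a in the frame of pan between -0.085 and 0.085 m and y of pad_a in the frame of pan between -0.07 and 0.07 m and z of each of pad_a, pad_b, pad_c in the frame of pan below 0.035 m and contact force between each of pad_a, pad_b, pad_c and vise below 0.05 N and x of pad_b in the frame of pan between -0.085 and 0.085 m and y of pad_b in the frame of pan between -0.07 and 0.07 m and x of pad_c in the frame of pan between -0.085 and 0.085 m and y of pad_c in the frame of pan between -0.07 and 0.07 m and contact force between the fingers and brush above 1 N), for 0.2 s.
At the end, for the whole second after the job is handed in: Each pad at rest in the pan (centre within 85 mm of the pan's along its x, 70 mm along y, underside < 35 mm above the pan's), not touching the vise; brush released, still, upright (< 0.1 rad), bristles within 6 mm of the sheet, its centre outside the pan, touching neither vise nor pan (x of pad_a in the frame of pan between -0.085 and 0.085 m and y of pad_a in the frame of pan between -0.07 and 0.07 m and z of each of pad_a, pad_b, pad_c in the frame of pan below 0.035 m and contact force between each of pad_a, pad_b, pad_c, brush and vise below 0.05 N and x of pad_b in the frame of pan between -0.085 and 0.085 m and y of pad_b in the frame of pan between -0.07 and 0.07 m and x of pad_c in the frame of pan between -0.085 and 0.085 m and y of pad_c in the frame of pan between -0.07 and 0.07 m and linear speed of each of pad_a, pad_b, pad_c, brush below 0.02 m/s and angle between brush's own z axis and vertical below 0.1 rad and height (world z) of brush between -0.005 and 0.006 m and contact force between brush and pan below 0.05 N and (x of brush in the frame of pan above 0.1 m or x of brush in the frame of pan below -0.1 m or y of brush in the frame of pan above 0.085 m or y of brush in the frame of pan below -0.085 m)).
It fails at once if the fingers or the arm touch a brake pad (contact force between any of the fingers, the arm and pad_a above 0.5 N or contact force between any of the fingers, the arm and pad_b above 0.5 N or contact force between any of the fingers, the arm and pad_c above 0.5 N).
It fails at once if the bowl, jar, gauge or socket clip is shifted by more than 20 mm (distance of any of bowl, jar, gauge, clip from where it was at the start of the episode above 0.02 m).
It fails at once if the jar is tipped (angle between jar's own z axis and vertical above 0.3 rad).
It also fails if it takes over 58 s, if anything falls off the work surface, if the arm or the gripper's body presses on something with over 40 N, if the wrist force passes 120 N, or if a joint passes its speed limit or range.

## Working session

There is one attempt and no reset: what is moved stays moved. The work goes in short steps, each a Python script; the robot and the scene stay as the last script left them, time stands still between calls to the robot, and variables do not carry over. Pictures are saved under pics/ and viewed, at most 10 in all, crops included, and the job is handed in when it is done.

```bash
mkdir -p pics
cat > h.py <<'E'
import numpy as np, cv2
from rig import manip
def ray(c,u,v):
    T=np.array(c["cam_to_world"]); d=T[:3,:3]@np.array([(u-c["cx"])/c["fx"],(v-c["cy"])/c["fy"],1.]); return T[:3,3],d
def pt(c,u,v,z):
    o,d=ray(c,u,v); return o+d*(z-o[2])/d[2]
def px(c,p):
    T=np.array(c["cam_to_world"]); q=T[:3,:3].T@(np.array(p)-T[:3,3]); return q[0]/q[2]*c["fx"]+c["cx"],q[1]/q[2]*c["fy"]+c["cy"]
E
python3 - <<'E'
from h import *
for n in("top","scene"):
    c=manip.camera(n); cv2.imwrite(f"pics/{n}.png",c["image"][:,:,::-1]); print(n,c["fx"],c["cx"],c["cy"],np.round(c["cam_to_world"],3).tolist())
print(manip.get_time(), manip.get_ee_rot())
E
```

```text
top 428.38424881924544 323.2451856761703 199.24220204657928 [[0.024, -0.998, 0.063, 0.474], [-1.0, -0.024, 0.002, -0.014], [-0.0, -0.063, -0.998, 1.195], [0.0, 0.0, 0.0, 1.0]]
scene 416.89564029057135 316.76239534193405 201.83723419740366 [[0.408, 0.525, -0.747, 1.417], [0.913, -0.256, 0.319, -0.363], [-0.023, -0.812, -0.583, 0.715], [0.0, 0.0, 0.0, 1.0]]
0.1 [-6.31412121e-01 -3.07716853e+00  2.20659379e-03]
```

View pics/top.png

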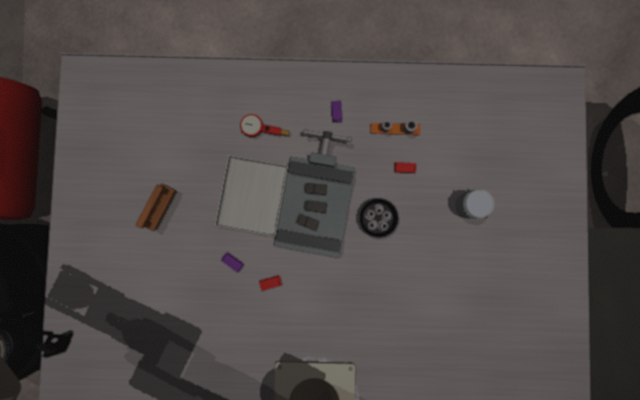

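View pics/scene.png

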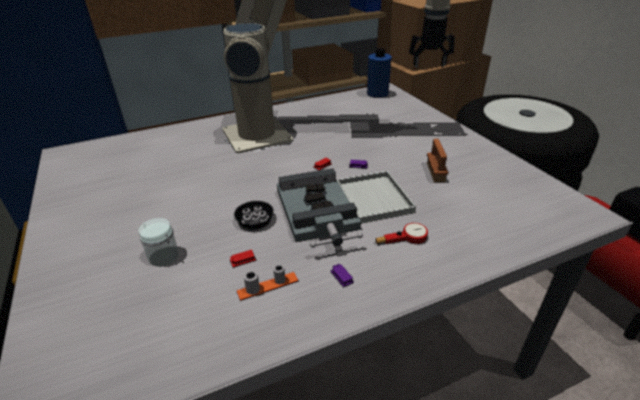

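The top view shows the vise at about (316,205), with its T-handle up at (326,135). The pan is on the left at (252,196), which is vise +y, and the bowl is on the right at (378,218). The brush is at (156,207).

Pad candidates:
- **Dark, in the vise channel:** (316,189), (315,207) and (308,223). These fit the description: near-black and between the jaws.
- **Purple:** (337,111) and (232,262). These are look-alikes.
- **Red:** (405,168) and (270,283). These are look-alikes too.

I'll confirm with one enlarged crop and measure.

Run:
```python
from h import *
c=manip.camera("top"); im=c["image"]
cr=im[140:270,130:400][:,:,::-1]; cr=cv2.resize(cr,None,fx=2.96,fy=2.96,interpolation=cv2.INTER_CUBIC); cr=cv2.convertScaleAbs(cr,alpha=1.6,beta=10); cv2.imwrite("pics/crop.png",cr)
hsv=cv2.cvtColor(im,cv2.COLOR_RGB2HSV)
m=((hsv[...,0]<18)&(hsv[...,1]>90)&(hsv[...,2]>40)).astype(np.uint8); m[:, :120]=0;m[:,190:]=0;m[:170]=0;m[240:]=0
n,l,s,ce=cv2.connectedComponentsWithStats(m); print(s.tolist(),ce.round(1).tolist())
ys,xs=np.nonzero(m); r=cv2.minAreaRect(np.c_[xs,ys].astype(np.float32)); print(r, cv2.boxPoints(r).tolist())
for z in(0.02,.042,.094): print(z,pt(c,*r[0],z))
# pads
V=im.max(2).astype(int); print(V[175:240:4,296:336:4])
for n_,u,v,z in(("vise",316,205,.05),("pan",252,196,.02),("bowl",378,218,.03),("a",316,189,.048),("b",315,207,.048),("c",308,223,.048)): print(n_,pt(c,u,v,z))
```

```text
[[0, 0, 640, 400, 255095], [136, 184, 39, 46, 905]] [[320.1, 199.5], [155.5, 206.7]]
((155.33184814453125, 207.41192626953125), (20.121030807495117, 49.016014099121094), 27.64597511291504) [[135.04803466796875, 224.4537353515625], [157.79180908203125, 181.0338134765625], [175.61566162109375, 190.3701171875], [152.87188720703125, 233.7900390625]]
0.02 [0.51510199 0.44832781 0.02      ]
0.042 [0.5143378  0.43966936 0.042     ]
0.094 [0.51253155 0.41920393 0.094     ]
[[63 53 49 47 51 51 53 51 53 53]
 [79 80 80 78 75 66 60 55 46 39]
 [78 79 72 49 57 64 70 72 78 78]
 [80 79 53 48 45 49 50 49 77 78]
 [80 80 58 50 44 50 51 51 77 77]
 [77 78 80 76 74 69 64 57 78 78]
 [77 78 78 72 74 77 77 79 77 78]
 [79 79 53 46 51 50 50 52 77 79]
 [77 79 48 50 51 51 52 52 79 80]
 [78 78 72 60 57 43 51 44 80 79]
 [77 48 60 74 79 80 80 79 79 79]
 [64 49 50 48 50 63 79 80 80 80]
 [65 47 43 51 51 52 77 80 80 80]
 [79 79 66 50 54 46 81 79 82 82]
 [70 78 78 81 77 70 80 79 82 82]
 [52 51 51 56 62 72 74 80 82 83]
 [53 51 52 52 52 54 54 53 53 52]]
vise [0.53088758 0.00707986 0.05      ]
pan [0.55288745 0.18415386 0.02      ]
bowl [ 0.50059486 -0.16183047  0.03      ]
a [0.57400332 0.00820183 0.048     ]
b [0.52555897 0.00965982 0.048     ]
c [0.48231861 0.02727886 0.048     ]
```

View pics/crop.png

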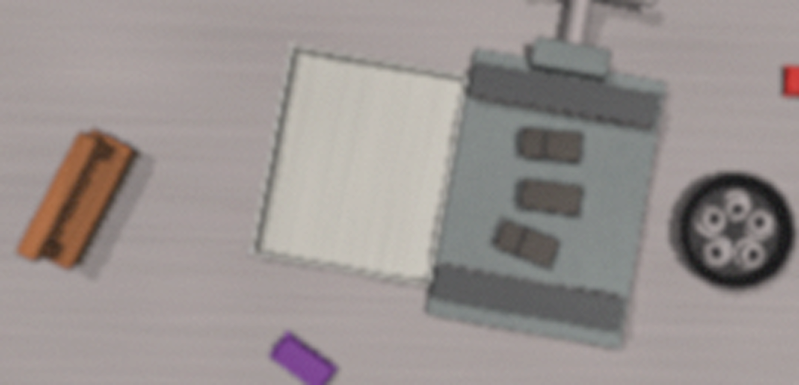

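The crop confirms three dark pads between the jaws at about crop (550,145), (550,197) and (525,243). The look-alikes are outside the vise. The brush bar is the light left-hand strip from (93,130) to (20,250). Next I compute the poses and check the brush with the wrist camera from above.

```bash
cat >> h.py <<'E'
from scipy.spatial.transform import Rotation as Ro
def down(th):  # tool down, closing along the y axis of a frame with yaw th
    y=np.array([-np.sin(th),np.cos(th),0]); z=np.array([0,0,-1.]); return Ro.from_matrix(np.c_[np.cross(y,z),y,z]).as_rotvec()
E
python3 - <<'E'
from h import *
c=manip.camera("top")
q=lambda u,v,z: pt(c,130+u/2.96-.3,140+v/2.96-.3,z)
yaw=lambda d: np.arctan2(d[1],d[0])
j=[q(u,v,.062) for u,v in((470,95),(657,130),(436,266),(627,297))]
ctr=np.mean(j,0); print("vise jaws",ctr,"yaws of y-axis-90",[yaw(a-b)-np.pi/2 for a,b in((j[0],j[1]),(j[2],j[3]))])
b=[q(u,v,.03) for u,v in((428,312),(622,345),(665,90),(473,50))]
print("bed",np.mean(b,0),yaw(b[3]-b[0]),yaw(b[2]-b[1]),yaw(b[0]-b[1])-np.pi/2)
p=[q(u,v,.024) for u,v in((258,252),(295,47))]; print("pan edge",np.mean(p,0),yaw(p[1]-p[0]))
A=pt(c,135.05,224.45,.094);B=pt(c,157.8,181.03,.094); th=yaw(B-A)
n=np.array([-np.sin(th),np.cos(th),0]); g=(A+B)/2-n*.010; print("brush",g,th,np.linalg.norm(B-A))
manip.move_to([g[0],g[1],.27],down(th))
P,R=np.array(manip.get_position()),Ro.from_rotvec(manip.get_ee_rot())
w=manip.camera("wrist"); T=np.eye(4);T[:3,:3]=R.as_matrix();T[:3,3]=P; w["cam_to_world"]=T@np.array(w["mount"])
im=w["image"]; cv2.imwrite("pics/w1.png",im[:,:,::-1]); print(px(w,[g[0],g[1],.094]),np.round(w["cam_to_world"],3).tolist())
np.savez("w1.npz",T=w["cam_to_world"],k=[w["fx"],w["fy"],w["cx"],w["cy"]]); print(manip.get_time())
E
```

```text
vise jaws [0.52721805 0.01032374 0.062     ] yaws of y-axis-90 [np.float64(-0.16183034220778136), np.float64(-0.13617798524300295)]
bed [0.52707521 0.01137024 0.03      ] -0.13972150142792486 -0.1463325964496174 -0.14333603795083483
pan edge [0.5671155  0.26315978 0.024     ] -0.13949220323048553
brush [0.51994794 0.43356725 0.094     ] -0.43720720325384044 0.12497931410584912
(np.float64(324.4936460858518), np.float64(191.5998096196662)) [[0.423, 0.872, 0.248, 0.456], [0.906, -0.407, -0.117, 0.463], [-0.001, 0.274, -0.962, 0.389], [0.0, 0.0, 0.0, 1.0]]
1.425
```

View pics/w1.png

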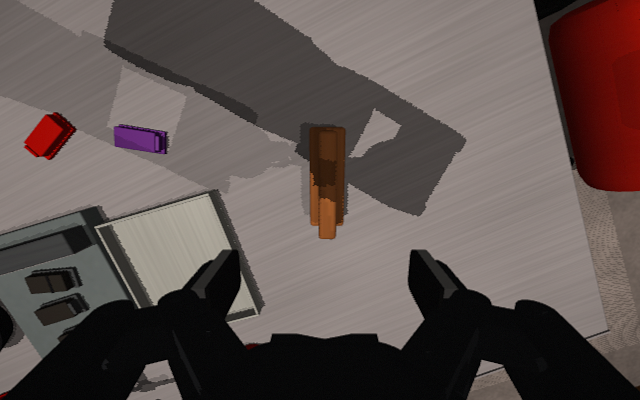

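The wrist view shows the brush bar upright in the frame. Its near end is at about (327.5,238) and its far end at about (328,128), close to the predicted centre of (324.5,191.6). I'll refine from the bar's ends, grasp it and lift.

Run:
```python
from h import *
d=np.load("w1.npz"); w=dict(zip(("fx","fy","cx","cy"),d["k"]),cam_to_world=d["T"])
im=cv2.imread("pics/w1.png"); hsv=cv2.cvtColor(im,cv2.COLOR_BGR2HSV)
m=((hsv[...,0]<22)&(hsv[...,1]>90)&(hsv[...,2]>25)); m[:100]=0;m[260:]=0;m[:,:290]=0;m[:,:370]&=True;m[:,370:]=0
ys,xs=np.nonzero(m); print([(v,xs[ys==v].min(),xs[ys==v].max()) for v in range(ys.min(),ys.max()+1,8)])
near=pt(w,327.5,ys.max()+.5,.094)
v=232; a=xs[ys==v]; near_c=pt(w,a.mean(),v,.094); print("near end",near,"row232",a.min(),a.max(),near_c, np.linalg.norm(pt(w,a.max()+.5,v,.094)-pt(w,a.min()-.5,v,.094)))
g=im[:,:,2].astype(int); print("row200",g[200,305:350].tolist()); print("row150",g[150,305:350].tolist()); print("col328",g[120:140,328].tolist(),g[232:244,328].tolist())
```

```text
[(127, np.int64(311), np.int64(342)), (135, np.int64(309), np.int64(344)), (143, np.int64(309), np.int64(344)), (151, np.int64(309), np.int64(344)), (159, np.int64(310), np.int64(344)), (167, np.int64(310), np.int64(344)), (175, np.int64(310), np.int64(344)), (183, np.int64(310), np.int64(343)), (191, np.int64(310), np.int64(343)), (199, np.int64(310), np.int64(343)), (207, np.int64(310), np.int64(343)), (215, np.int64(310), np.int64(343)), (223, np.int64(311), np.int64(342)), (231, np.int64(319), np.int64(335))]
near end [0.57033489 0.4137895  0.094     ] row232 319 335 [0.56302104 0.4165608  0.094     ] 0.01893290568476696
row200 [120, 118, 118, 119, 106, 112, 133, 140, 139, 134, 130, 129, 130, 94, 94, 134, 145, 148, 145, 148, 153, 158, 160, 162, 159, 120, 70, 72, 72, 71, 65, 65, 68, 67, 67, 72, 70, 102, 98, 67, 71, 68, 72, 117, 142]
row150 [48, 48, 48, 47, 49, 52, 57, 57, 54, 52, 51, 51, 50, 50, 60, 58, 65, 77, 77, 77, 77, 79, 80, 80, 79, 79, 78, 77, 78, 75, 72, 66, 67, 72, 71, 73, 75, 75, 71, 64, 68, 74, 74, 72, 71]
col328 [74, 75, 75, 75, 52, 48, 42, 53, 66, 74, 47, 57, 68, 73, 78, 80, 81, 81, 81, 80] [139, 138, 139, 139, 138, 136, 115, 146, 148, 145, 146, 147]
```

Run:
```python
from h import *
d=np.load("w1.npz"); w=dict(zip(("fx","fy","cx","cy"),d["k"]),cam_to_world=d["T"])
N=pt(w,327.2,238.5,.094);F=pt(w,327.5,130,.094); print(N,F,np.linalg.norm(N-F))
c=(N+F)/2; th=np.arctan2(*(N-F)[[1,0]]); print(c,th)
manip.command_gripper(.085,f_grip=80)
manip.servo_line([c[0],c[1],.14],down(th),rate=.2)
manip.servo_line([c[0],c[1],.084],rate=.1); print("F",manip.get_contact_force())
manip.command_gripper(.0,f_grip=80); print(manip.get_width(),manip.get_grip_force(),manip.get_position())
manip.servo_line([c[0],c[1],.20],rate=.12); manip.hold(.3)
print(manip.get_width(),manip.get_grip_force(),manip.get_time(),manip.get_contact_force(),manip.get_position())
s=manip.camera("scene"); cv2.imwrite("pics/s2.png",cv2.resize(s["image"][60:260,240:540,::-1],None,fx=2.5,fy=2.5))
```

```text
[0.57019268 0.41348468 0.094     ] [0.46344221 0.46325993 0.094     ] 0.11778471702998981
[0.51681745 0.4383723  0.094     ] -0.43630687205113683
F [ 0.0792677  -0.15639328 -0.10472597]
0.018544161051532514 78.67606401443481 [0.51716534 0.43870512 0.08450046]
0.018911128639859005 78.20188879966736 5.1833 [ 0.0636395  -0.16219063 -2.21125413] [0.51663817 0.43823607 0.19937335]
```

View pics/s2.png

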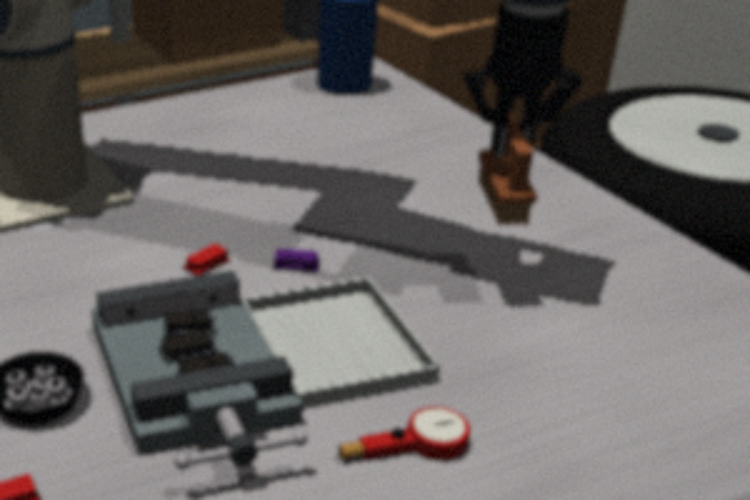

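The brush is held squarely and lifted (top-right of the crop at (507,175)). The pads are still between the jaws at (190,340). Next I carry the brush to the bowl end of the channel and sweep.

```bash
cat >> h.py <<'E'
TH=-.145; C=np.array([.5272,.0105])
def vp(x,y,z):  # vise frame xy, brush-bottom z -> TCP
    r=np.array([[np.cos(TH),-np.sin(TH)],[np.sin(TH),np.cos(TH)]]); q=C+r@np.array([x,y]); return [q[0],q[1],z+.0845]
def snap(name,y0=140,y1=270,x0=130,x1=400,cam="top",f=2.9):
    c=manip.camera(cam); cr=cv2.resize(c["image"][y0:y1,x0:x1,::-1],None,fx=f,fy=f,interpolation=cv2.INTER_CUBIC); cv2.imwrite("pics/"+name,cv2.convertScaleAbs(cr,alpha=1.6,beta=10)); return c
E
python3 - <<'E'
from h import *
manip.servo_line(vp(0,-68,.11)[:2]+[.2] if 0 else vp(0,-.068,.115),down(TH),rate=.25)
manip.servo_line(vp(0,-.068,.045),rate=.12); print(manip.get_contact_force())
manip.servo_line(vp(0,-.068,.032),rate=.05); print(manip.get_contact_force())
for y in(-.03,0,.03,.06,.085,.105):
    manip.servo_line(vp(0,y,.032),rate=.08); print(y,np.round(manip.get_contact_force(),2),round(manip.get_grip_force(),1),manip.get_time())
snap("t3.png",60,240,200,420)
snap("s3.png",120,260,240,460,"scene",3.4)
E
```

```text
[ 0.59559641 -0.0298757  -1.64003725]
[-0.08181757 -0.24508865 -1.84637855]
-0.03 [ 0.01 -0.53 -3.31] 78.4 9.1333
0 [-0.76 -0.15 -1.87] 78.4 9.6583
0.03 [-0.13  0.26 -1.8 ] 78.5 10.1833
0.06 [ 0.26  0.08 -2.23] 78.5 10.7083
0.085 [ 0.34 -0.18 -2.16] 78.7 11.175
0.105 [-0.28  0.44 -2.88] 78.7 11.575
```

View pics/s3.png

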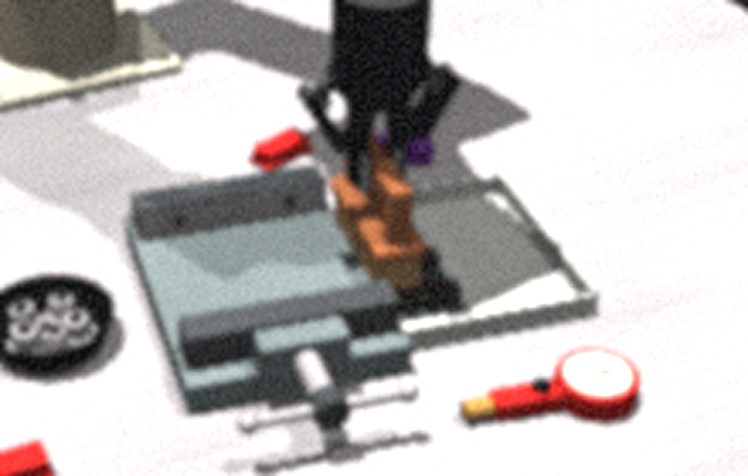

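The scene view shows dark pads in front of the brush in the pan, at about (430,290). There is also a dark bit behind the brush at (348,260), possibly a pad's end or a shadow. I'll lift, back off and look.

Run:
```python
from h import *
manip.servo_line(vp(0,.105,.10),rate=.2)
manip.servo_line(vp(0,-.09,.10),rate=.3); print(manip.get_time())
snap("s4.png",150,240,260,430,"scene",3.4)
snap("t4.png",140,270,200,370,"top",3.4)
a=cv2.imread("pics/s4.png");b=cv2.imread("pics/t4.png"); h=max(a.shape[0],b.shape[0]); s=np.zeros((a.shape[0]+0,0,3),np.uint8)
b=cv2.resize(b,(int(b.shape[1]*306/b.shape[0]),306)); a=cv2.resize(a,(400,int(a.shape[0]*400/a.shape[1]))); o=np.zeros((306,800,3),np.uint8); o[:a.shape[0],:400]=a[:306]; o[:,400:400+min(400,b.shape[1])]=b[:,:400]; cv2.imwrite("pics/c4.png",o)
```

```text
12.9667
```

View pics/c4.png

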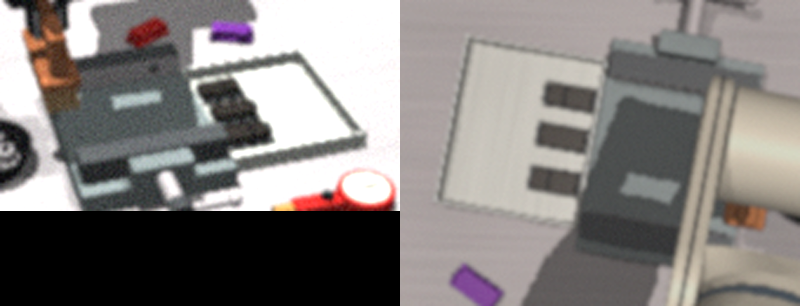

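All three pads lie side by side in the pan, at composite (568,97), (562,137) and (553,181), and the channel is empty. I'll compute their pan-frame positions.

Run:
```python
from h import *
c=manip.camera("top"); r=np.array([[np.cos(TH),-np.sin(TH)],[np.sin(TH),np.cos(TH)]])
V=c["image"].max(2); m=(V<75).astype(np.uint8); m[:,:225]=0; m[:,284:]=0; m[:172]=0; m[225:]=0
n,l,s,ce=cv2.connectedComponentsWithStats(m)
for i in range(1,n):
    if s[i,4]<60: continue
    p=pt(c,*ce[i],.018); ys,xs=np.nonzero(l==i); q=cv2.minAreaRect(np.c_[xs,ys].astype(np.float32))
    e=pt(c,s[i,0]+s[i,2],ce[i][1],.022)
    print(ce[i].round(1),s[i].tolist(),"pan xy",(r.T@(p[:2]-C)-[0,.177]).round(4),"rear y",(r.T@(e[:2]-C)-[0,.177])[1].round(4),[round(x*1.17/428,3) for x in q[1]])
```

```text
[271.9 180.9] [261, 175, 23, 13, 221] pan xy [ 0.0507 -0.0477] rear y -0.0811 [0.061, 0.027]
[268.6 198. ] [258, 192, 23, 13, 220] pan xy [ 0.0026 -0.0471] rear y -0.0812 [0.06, 0.027]
[270.1 216.6] [254, 202, 30, 23, 322] pan xy [-0.0471 -0.0604] rear y -0.0982 [0.06, 0.079]
```

All pads are flat and well inside the pan limits. The brush passed over their rear ends at z = 32 mm, so none of them leans on the rim. Next I return the brush to its original spot.

Run:
```python
from h import *
x,y,th=.5168,.4384,-.436
manip.servo_line([x,y,.19],down(th),rate=.25)
manip.servo_line([x,y,.10],rate=.15)
manip.servo_line([x,y,.0852],rate=.03); print(manip.get_contact_force())
manip.command_gripper(.085); manip.hold(.2)
manip.servo_line([x,y,.25],rate=.12); manip.hold(.3); print(manip.get_time(),manip.get_width())
snap("t5.png",100,270,130,400)
```

```text
[ 0.022896    0.707356   -2.33631637]
19.4 0.08510171165712961
```

View pics/t5.png

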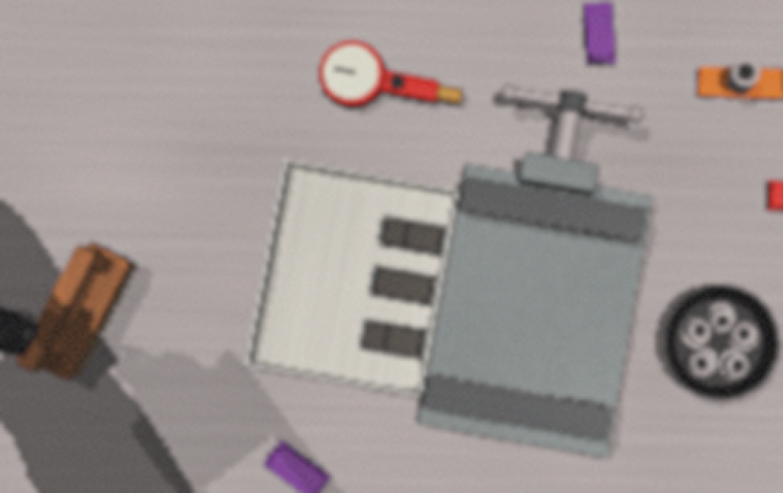

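The three pads lie flat in the pan at (413,236), (403,285) and (393,338). The brush stands released at (78,310), and the bowl, gauge and clip look undisturbed. I'm handing the job in.

```bash
python3 -c "
from rig import manip
print(manip.sign_off())"
```

```text
the job is handed in; nothing more can be done
None
```

I handed the job in at about 19 s of the 58 s limit: all three pads were swept into the pan, and the brush stands released on its bristles on the sheet; no verdict came back.

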